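# Open the canvas holder's ratchet jaw

## Task

Open the canvas holder so that the freshly poured round canvas can be taken out later: press down the ratchet release plate on the sliding jaw and, keeping it pressed, push the jaw away from the canvas all the way back to the end of its bar. Do not touch or shift the wet canvas, and leave the bottle, cup and jar standing where they are.

Things in the scene. Friction and masses are not known exactly. Their poses are not given: they have to be found in the camera images.
- holder: Fixed canvas holder: plywood board 420 x 200 x 12 mm with an aluminium bar along its middle (24 mm wide, top 34 mm up, notched every 10 mm). Origin: on the table under the bar, at mid travel of the jaw. x axis: along the bar, from black stop (x -282 mm) and canvas to the open end, the way the jaw is pushed back; z up. Board x -305 to 115, y +-100 mm; low end stop (38 mm high) at x 98 to 110.
- jaw (a joint): Sliding black jaw along the bar, m: 0 nearest the canvas, 0.12 fully back at the end stop (holder +x); starts at 0 to 0.025. Locked by the ratchet both ways (a few mm of play) unless the release plate is pressed; then it slides with about 2 N friction plus 6 N per m/s. Not liftable. 72 mm long, 58 wide; front pad (canvas side) 8 mm thick, 80 wide, top 62 mm above the table.
- release (a joint): How far the release plate is pressed down, m: 0 at rest (up), 0.010 fully down. Spring: 3 N to start moving, 8 N fully down. The pawl is clear of the notches from about 0.005 on; it locks again when the plate comes up.
- release_top (a point): Centre of the top face of the release plate: a plain steel plate with dark ribs, 44 mm along the bar x 40 mm across, lying level on the jaw between the front pad and the upright back plate. 58 mm above the table at rest. Axes parallel to the holder's.
- upright (a point): Middle of the top edge of the jaw's upright back plate (8 mm thick, 62 wide, top 82 mm above the table), on its face towards the release plate: 28 mm in holder +x from that plate's centre. A fingertip holding the release plate down can push on this face in +x. Clear space between it and the front pad: 56 mm along the bar, open at the sides. Axes as the holder's.
- canvas: Loose round stretched canvas with wet poured paint, diameter 180 mm, 18 mm thick, 0.25 kg, lying level on four white risers over the bar, underside 38 mm above the table, between the fixed stop and the jaw (2 mm or more from the jaw's front pad). Origin: centre of its underside. Not to be touched.
- paint_bottle: Bystander: white paint bottle, diameter 44 mm, 110 mm tall, standing on the table beside the holder. Origin: centre of its underside.
- pour_cup: Bystander: empty white pouring cup, diameter 68 mm at the rim, 75 mm tall, standing on the table on the other side of the holder. Origin: centre of its underside.
- pigment_jar: Bystander: low glass jar, diameter 52 mm, 55 mm tall, standing on the table beyond the open end of the bar. Origin: centre of its underside.

How it is judged:
On the way, in this order (a step that is already met when the one before it is completed fails the run):
1. the release plate is pressed down (at least 4 mm) while the jaw is still where it started (value of joint release above 0.004 m and value of joint jaw below 0.037 m), for 0.05 s.
2. the jaw is pushed back to the end of its bar (value of joint jaw above 0.112 m), for 0.1 s.
At the end, for the whole second after the job is handed in: The jaw stands within 8 mm of the end of its travel, at rest; the canvas lies level on its risers within 8 mm of where it was; bottle, cup and jar stand upright within 30 mm of where they were (value of joint jaw above 0.112 m and velocity of joint jaw below 0.005 m/s and distance of canvas from where it was at the start of the episode below 0.008 m and linear speed of canvas below 0.02 m/s and angle between canvas's own z axis and vertical below 0.08 rad and distance of each of paint_bottle, pour_cup, pigment_jar from where it was at the start of the episode below 0.03 m and angle between each of paint_bottle, pour_cup, pigment_jar's own z axis and vertical below 0.15 rad); the robot touches nothing.
It fails at once if the wet canvas is touched by the robot (contact force between any of the fingers, the arm and canvas above 0.3 N).
It fails at once if the canvas is shifted, lifted or carried (distance of canvas from where it was at the start of the episode above 0.012 m).
It fails at once if the bottle, cup or jar is lifted, carried or pushed away (distance of any of paint_bottle, pour_cup, pigment_jar from where it was at the start of the episode above 0.03 m or height (world z) of any of paint_bottle, pour_cup, pigment_jar above 0.012 m).
It also fails if it takes over 30 s, if anything falls off the work surface, if the arm or the gripper's body presses on something with over 40 N, if the wrist force passes 120 N, or if a joint passes its speed limit or range.

## Robot

A 6-joint arm with a two-finger parallel gripper is mounted at the origin on the work surface. World frame = base frame: x ahead of the robot, y to its left, z up, the work surface at z = 0. Lengths are in m, angles in rad, forces in N, time in s.
With the tool pointing down it reaches from about 0.275 to 0.75 m from the base axis. Payload 10.2 kg.
Tool frame: the origin (TCP) lies at the very end of the fingers, on their centre line; the grasp point (between the pads) lies 19 mm behind it; z points along the fingers, y is the direction in which the jaws open and shut (so a half turn about z gives the same grasp; the last joint's range is limited). The gripper opens to 85 mm and grips with 20 to 120 N. Pads are 22 mm wide; open, the fingers measure 114 mm over their backs; the gripper's body (76 mm by 85 mm) begins 54 mm behind the grasp point. The pads swing forward as they close: fully open they stand 13 mm farther back than shut.
Start: joints at [-1.518, 0.313, 1.498, -0, 1.331, -0.223], TCP at [0.143, -0.505, 0.206] pointing down, gripper open.
Joint ranges: [-2.94, 2.94], [-0.97, 2.17], [0.19, 2.56], [-1.23, 4.37], [0.02, 3.11], [-2.88, 2.88]. Speed limits (rad/s): [2.39, 2.39, 3.01, 3.14, 3.14, 3.14].

## Interface

Orientations are given as a unit quaternion [w, x, y, z].
In Python, from bench import * gives the robot as it stands. The module is installed in compiled form; this text tells all that it offers.
- The arm moves only by the tool step_arm, never from a script. Its argument "targets" is a list of rows, each a list of 3 entries, a list of its own where there are three numbers: the opening, from 0 (shut) to 1 (fully open), then the shift along the tool's x, y, z each as a share of 0.025 m, from -1 to 1, then the turn about the tool's z as a share of 0.15 rad, from -1 to 1. A call has exactly 5 rows; each row shifts and turns the commanded pose from where the row before left it, along the tool's axes as they then stand; what a row does not reach is not made up. A row lasts 1/10 s, in which the tool goes at most 50 mm and 8.59 degrees, less where a joint would pass 70% of its speed; a pose out of reach is approached as far as the arm can. A call with a number of a shift or a turn outside -1 to 1 is refused whole. A call with a gripper value outside its range is refused whole. The fingers move at their own pace and stop on an object; the grip force is fixed at half the most. Time passes only in rows, so rows that do not move let the fingers close, or fill a call up. It gives the time, the measured TCP pose, the force and the opening at its end, in the units of the state.
- get_obs(): the state, without advancing time (a new reading comes with each control period).
- grab_frame(name): name is "scene" or "top" or "wrist"; returns (picture, depth): 400x640x3 uint8, blue, green, red; 400x640 float32, m along the optical axis (not along the pixel's ray), 0 where there is no reading.
- camera_model(name): a dict with "camera_matrix" (3x3 intrinsics, pixels), "R" (3x3) and "t" (3): a world point X has camera coordinates R X + t; the wrist camera has in their place "tool_from_camera" (4x4, takes a point from camera to tool coordinates, whose origin is the TCP and whose axes are the flange's). Camera axes: x right, y down, z forward; pixel columns grow to the right and rows downward; lengths in m; the calibration is good to about 2 mm. A picture is of the moment at which its call begins: read the wrist's pose just before it. camera_model takes no time and is no camera call.
- finish_job(): hands the job in, once; it reports no verdict.
Trained networks look in the newest picture that a camera, given by its name, has taken for a name from the list of things; names that differ only in an ending like _2 or _b are one class to them, and where a whole thing is asked for, a point or a joint stands for the part that bears it (a point fixed in the world has none). Each returns a list of dicts, best first, with "score" (0 to 1); they miss things now and then, are a little off and sometimes report something else, mostly with a low value. They report only what shows in the picture. A call takes as long as a camera call.
- boxes_of(camera, name): "extent" ([left, top, width, height] in pixels, round what is visible of it).
The state is a dict: "time_s": time; "q": joint angles; "joint_velocities": joint speeds; "tau": joint torques, N m; "position": TCP position; "tool_rot": TCP orientation; "force": force on the tool from outside, world axes, zero at the start; "ft_torque": the same for the moment, N m; "width": opening from 0.0 (shut) to 1.0 (fully open).
Only numpy, scipy, OpenCV 4.12 (cv2) and the standard library are available. Lean on these libraries where they do the work, as an engineer would, in place of code of your own. Each camera call takes 0.05 s, during which the arm holds its last target. There are 200 camera calls.

## Working session

There is one attempt and no reset: what is moved stays moved. The work goes in short steps, Python scripts to look and compute and a tool call to move; the robot and the scene stay as the last step left them, time stands still between calls to the robot, and variables do not carry over. Pictures are saved under pics/ and viewed, about 8 in all and at most 12, crops included, and the job is handed in when it is done.

Besides the shell and the picture viewer there is one more tool, called after ">>>" as a command line: name --argument value ..., lists and objects as JSON in quotes. step_arm: Moves the arm, as the interface text tells. Its arguments: {"type":"object","properties":{"targets":{"type":"array"}},"required":["targets"]}

```bash
mkdir -p pics
cat > h.py <<'E'
from bench import *
import numpy as np, cv2
def w(cam,u,v,d):
    m=camera_model(cam);K=m["camera_matrix"]
    p=np.array([(u-K[0][2])/K[0][0]*d,(v-K[1][2])/K[1][1]*d,d])
    return np.array(m["R"]).T@(p-np.array(m["t"]))
def cloud(cam,D):
    m=camera_model(cam);K=np.array(m["camera_matrix"])
    v,u=np.mgrid[:D.shape[0],:D.shape[1]]
    P=np.stack([(u-K[0,2])/K[0,0]*D,(v-K[1,2])/K[1,1]*D,D],-1)
    return (P-np.array(m["t"]))@np.array(m["R"])
E
python3 - <<'E'
from h import *
o=get_obs();print(o["position"],o["tool_rot"],o["time_s"])
for c in("top","scene"):
    I,D=grab_frame(c);cv2.imwrite(f"pics/{c}1.png",I)
    P=cloud(c,D)
    for n in("release_top","upright","canvas","jaw","holder","paint_bottle","pour_cup","pigment_jar"):
        for b in boxes_of(c,n)[:1]:
            l,t,ww,h=b["extent"];u,v=int(l+ww/2),int(t+h/2)
            print(c,n,round(b["score"],2),np.round(b["extent"]),P[v,u].round(3))
E
```

```text
[ 0.1429379  -0.50487236  0.20594383] [-6.33217965e-04  9.90506251e-01  1.37466227e-01  4.40666563e-05] 0.0
top release_top 0.71 [325. 191.  28.  28.] [ 0.564 -0.035  0.058]
top upright 0.63 [318. 180.  48.  51.] [ 0.562 -0.041  0.059]
top canvas 0.75 [331. 226.  94.  96.] [ 0.429 -0.107  0.057]
top jaw 0.65 [318. 178.  50.  53.] [ 0.564 -0.043  0.059]
top holder 0.97 [261. 122. 189. 223.] [ 0.508 -0.065  0.052]
top paint_bottle 0.93 [233. 211.  27.  23.] [0.531 0.14  0.085]
top pour_cup 0.95 [384. 132.  36.  37.] [ 0.679 -0.17   0.004]
scene release_top 0.6 [313. 192.  22.  13.] [ 0.55  -0.044  0.058]
scene upright 0.65 [298. 186.  52.  51.] [0.581 0.002 0.073]
scene canvas 0.72 [313. 146.  84.  53.] [ 0.445 -0.085  0.056]
scene jaw 0.7 [300. 187.  48.  50.] [0.581 0.002 0.073]
scene holder 0.89 [232. 136. 177. 164.] [ 0.584 -0.004  0.054]
scene paint_bottle 0.9 [383. 231.  36.  60.] [0.547 0.161 0.071]
scene pour_cup 0.73 [228. 171.  35.  54.] [ 0.676 -0.125  0.061]
scene pigment_jar 0.67 [233. 290.  36.  50.] [0.774 0.111 0.054]
```

Run:
```python
from h import *
I,D=grab_frame("top");P=cloud("top",D);I2,D2=grab_frame("scene");P2=cloud("scene",D2)
a=cv2.resize(I[110:350,220:460],(560,560),interpolation=cv2.INTER_CUBIC)
cv2.imwrite("pics/c1.png",a)
for nm,Q in(("top",P),("scene",P2)):
    X=Q.reshape(-1,3)
    near=np.hypot(X[:,0]-.57,X[:,1]+.035)<.065
    up=X[near&(X[:,2]>.072)&(X[:,2]<.09)]
    r=cv2.minAreaRect((up[:,:2]*1000).astype(np.float32));print(nm,"upright",len(up),r,up.mean(0))
    rp=X[near&(X[:,2]>.053)&(X[:,2]<.066)]
    print("midlevel",len(rp),rp.mean(0),cv2.minAreaRect((rp[:,:2]*1000).astype(np.float32)))
    b=X[(X[:,2]>.006)&(X[:,2]<.02)&(np.hypot(X[:,0]-.5,X[:,1]+.06)<.3)]
    print("board",cv2.minAreaRect((b[:,:2]*1000).astype(np.float32)))
m=camera_model("top");print(m["R"],m["t"])
```

```text
top upright 158 ((584.3995971679688, -22.80190086364746), (20.219688415527344, 61.34685134887695), 27.497602462768555) [ 0.58810168 -0.02075762  0.08030997]
midlevel 687 [ 0.55377185 -0.04087821  0.05874708] ((558.096435546875, -38.00702667236328), (67.63927459716797, 78.27104187011719), 30.525789260864258)
board ((554.7106323242188, -63.13604736328125), (513.5076904296875, 341.2221984863281), 43.49658203125)
scene upright 204 ((588.2392578125, -17.806991577148438), (13.962177276611328, 61.17021560668945), 37.00752258300781) [ 0.58907448 -0.01650868  0.07815432]
midlevel 566 [ 0.55736316 -0.03463121  0.05839147] ((560.896728515625, -34.26561737060547), (73.58213806152344, 78.86701965332031), 31.245527267456055)
board ((535.9857177734375, -13.45111083984375), (390.9499206542969, 402.7616882324219), 66.5516128540039)
[[-0.01419289 -0.99985688 -0.0092072 ]
 [-0.9961568   0.01493511 -0.08630509]
 [ 0.08643025  0.0079469  -0.99622621]] [0.01928018 0.57877536 0.76344524]
```

View pics/c1.png

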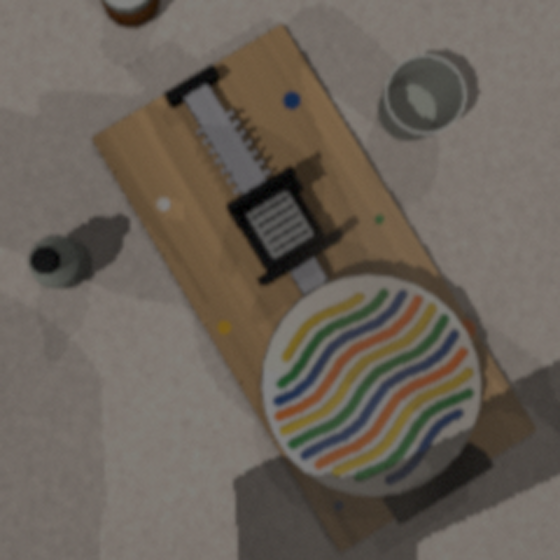

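View pics/scene1.png

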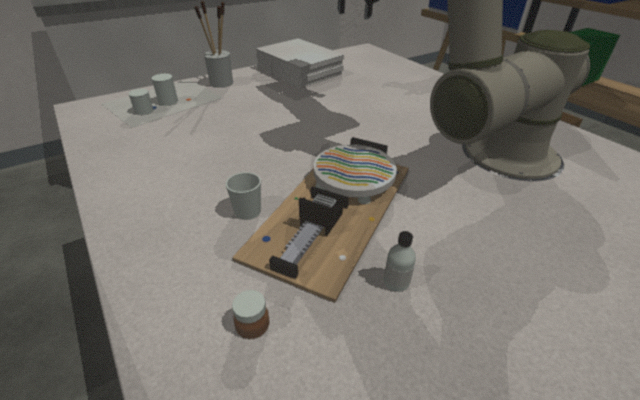

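The top view shows the canvas in front of the jaw with a clear gap. The ribbed plate is at crop (281,224), with the upright beyond it at about (265,190) and the bar end at (193,85). The bottle, cup and jar are well off the bar line. I'm turning tool x along the bar and moving over it at a safe height.

>>> step_arm --targets '[[0,[0,0,0],-0.9],[0,[0,0,0],-0.9],[0,[1,-0.3,0],0],[0,[1,-0.3,0],0],[0,[1,-0.3,0],0]]'

```text
time_s: 1.5
position: [0.1959, -0.4463, 0.2064]
tool_rot: [-0.0, 0.963, 0.269, 0.0]
force: [0.6, -0.3, 0.5]
width: 0.145
```

>>> step_arm --targets '[[0,[1,-0.3,0],0],[0,[1,-0.3,0],0],[0,[1,-0.3,0],0],[0,[1,-0.3,0],0],[0,[1,-0.3,0],0]]'

```text
time_s: 2.0
position: [0.2833, -0.3492, 0.2066]
tool_rot: [0.0, 0.963, 0.269, 0.0]
force: [-0.1, 0.0, -0.2]
width: 0.0
```

>>> step_arm --targets '[[0,[1,-0.3,0],0],[0,[1,-0.3,0],0],[0,[1,-0.3,0],0],[0,[1,-0.3,0],0],[0,[1,-0.3,0],0]]'

```text
time_s: 2.5
position: [0.3708, -0.2523, 0.2066]
tool_rot: [0.0, 0.963, 0.27, 0.0]
force: [0.1, -0.2, -0.2]
width: -0.0
```

>>> step_arm --targets '[[0,[1,-0.3,0],0],[0,[1,-0.3,0],0],[0,[1,-0.3,0],0],[0,[1,-0.3,0],0],[0,[1,-0.3,0],0]]'

```text
time_s: 3.0
position: [0.4581, -0.1553, 0.2066]
tool_rot: [0.0, 0.963, 0.27, 0.0]
force: [0.3, -0.1, -0.7]
width: -0.0
```

Run:
```python
from h import *
from scipy.spatial.transform import Rotation as Ro
def wz(u,v,z):
    a=w("top",u,v,.3);b=w("top",u,v,.8);return a+(b-a)*(z-a[2])/(b[2]-a[2])
s=240/560
def c(u,v,z): return wz(220+(u+.5)*s-.5,110+(v+.5)*s-.5,z)
for p,q in(((95,137),(345,550)),((285,25),(532,430))):
    d=(c(*p,.012)-c(*q,.012));print(np.degrees(np.arctan2(d[1],d[0])))
o=get_obs();q=o["tool_rot"];R=Ro.from_quat(np.r_[q[1:],q[0]]).as_matrix();print(o["time_s"],o["position"],R,o["width"],o["force"])
I,D=grab_frame("wrist");cv2.imwrite("pics/w1.png",I)
m=camera_model("wrist");K=np.array(m["camera_matrix"]);T=np.array(m["tool_from_camera"])
v,u=np.mgrid[:400,:640]
P=np.stack([(u-K[0,2])/K[0,0]*D,(v-K[1,2])/K[1,1]*D,D],-1)@T[:3,:3].T+T[:3,3]
P=P@R.T+o["position"];np.save("pw.npy",P)
for n in("release_top","upright","jaw","canvas"):
    for b in boxes_of("wrist",n)[:1]:
        l,t,ww,h=b["extent"];print(n,b["score"],np.round(b["extent"]),P[int(t+h/2),int(l+ww/2)])
print(T.round(3))
```

```text
30.63333332328233
29.72720398587902
3.0 [ 0.45813556 -0.15530615  0.20657214] [[ 8.54685383e-01  5.19146304e-01  1.06228544e-04]
 [ 5.19146314e-01 -8.54685376e-01 -1.10866586e-04]
 [ 3.32360045e-05  1.49904207e-04 -9.99999988e-01]] -0.00018645570678976406 [ 0.34234688 -0.07649884 -0.7162438 ]
release_top 0.7 [243.   0.  42.  43.] [ 0.55536403 -0.03953655  0.05943633]
jaw 0.73 [221.   3.  89.  59.] [ 0.54784419 -0.04544136  0.05871751]
canvas 0.77 [181.  85. 170. 165.] [ 0.43700261 -0.10397304  0.05545876]
[[ 0.    -0.945 -0.326  0.085]
 [ 1.     0.     0.     0.001]
 [-0.    -0.326  0.945 -0.167]
 [ 0.     0.     0.     1.   ]]
```

View pics/w1.png

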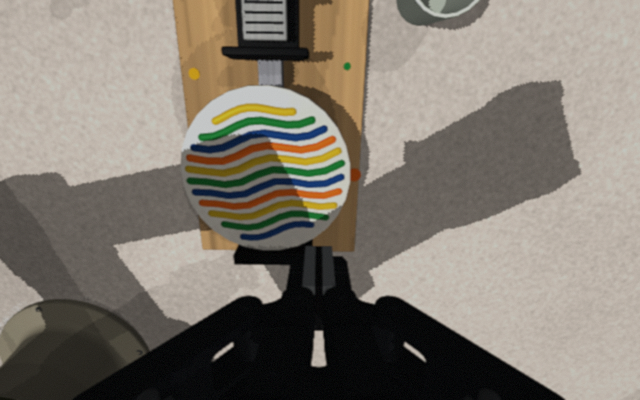

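The wrist view shows the board nearly parallel to the image axis, with the plate at (264,20) at the top edge and the canvas at (266,167). I'll move closer along the bar and refine.

>>> step_arm --targets '[[0,[1,-0.5,0],0],[0,[1,-0.5,0],0],[0,[1,-0.5,0],0],[0,[0.5,-0.4,0],0],[0,[0,0,0],0]]'

```text
time_s: 3.75
position: [0.5077, -0.0697, 0.2065]
tool_rot: [-0.0, 0.963, 0.27, -0.0]
force: [0.0, -0.1, -0.2]
width: -0.005
```

```bash
cat > wr.py <<'E'
from h import *
from scipy.spatial.transform import Rotation as Ro
import sys
o=get_obs();q=o["tool_rot"];R=Ro.from_quat(np.r_[q[1:],q[0]]).as_matrix();p=np.array(o["position"]);print(o["time_s"],p)
I,D=grab_frame("wrist");cv2.imwrite(sys.argv[1],I)
m=camera_model("wrist");K=np.array(m["camera_matrix"]);T=np.array(m["tool_from_camera"])
v,u=np.mgrid[:400,:640]
P=np.stack([(u-K[0,2])/K[0,0]*D,(v-K[1,2])/K[1,1]*D,D],-1)@T[:3,:3].T+T[:3,3]  # tool coords
z=p[2]-P[...,2]
def rect(nm,M):
    M=cv2.morphologyEx(M.astype(np.uint8),cv2.MORPH_OPEN,np.ones((3,3)))
    n,L,S,C=cv2.connectedComponentsWithStats(M)
    for k in np.argsort(-S[1:,4])[:2]+1:
        X=P[L==k];print(nm,S[k],X.mean(0).round(4),"min",X.min(0).round(4),"max",X.max(0).round(4),cv2.minAreaRect((X[:,:2]*1000).astype(np.float32)))
valid=(D>0)&(P[...,2]>.05)
rect("upright",valid&(z>.074)&(z<.09))
rect("mid",valid&(z>.053)&(z<.068)&(P[...,0]>0.0))
for n in("release_top","jaw","canvas"):
    for b in boxes_of("wrist",n)[:1]:
        l,t,ww,h=b["extent"];print(n,b["score"],np.round(b["extent"]),P[int(t+h/2),int(l+ww/2)],z[int(t+h/2),int(l+ww/2)])
E
python3 wr.py pics/w2.png
```

```text
3.75 [ 0.50765176 -0.06967517  0.20646433]
upright [  99    3   37   47 1050] [ 0.1347 -0.1662  0.1257] min [ 0.1186 -0.1889  0.1166] max [ 0.1537 -0.1558  0.1324] ((135.64906311035156, -170.70928955078125), (35.84101104736328, 29.707674026489258), 17.392616271972656)
upright [283  72  70  11 685] [0.0956 0.0004 0.1249] min [ 0.0915 -0.0301  0.1222] max [0.0998 0.0308 0.1322] ((95.7120361328125, 0.373687744140625), (8.037016868591309, 60.89725875854492), 1.3049877882003784)
mid [ 297   89   42   47 1869] [ 6.440e-02 -1.000e-04  1.484e-01] min [ 0.0417 -0.0202  0.1456] max [0.0858 0.0201 0.1516] ((63.73499298095703, -0.11263656616210938), (44.02644729614258, 40.05992126464844), 0.7465300559997559)
mid [278 141  79  11 779] [ 0.0318 -0.      0.1456] min [ 0.0259 -0.0397  0.1426] max [0.0365 0.0392 0.1533] ((31.08180046081543, -0.21962356567382812), (9.898910522460938, 78.85594177246094), 0.7030878067016602)
release_top 0.62 [297.  87.  44.  48.] [0.06536305 0.00069633 0.14898844] 0.05747589423762747
jaw 0.75 [278.  72.  80.  81.] [ 0.06446496 -0.00028387  0.14819353] 0.058270800734282785
canvas 0.57 [232. 170. 158. 131.] [-0.06927405 -0.00833744  0.1494459 ] 0.057018435449607024
```

View pics/w2.png

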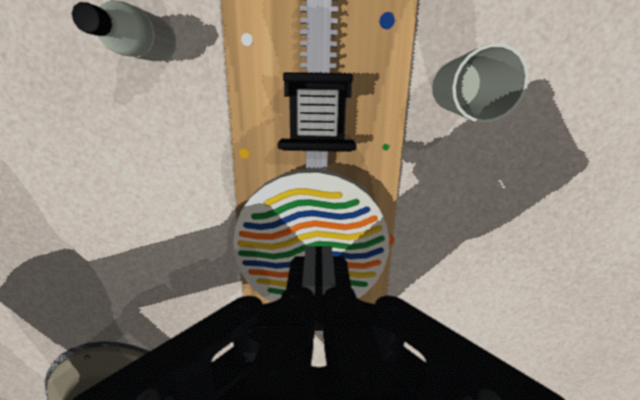

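The plate centre is at (318,112), which is tool x +64 mm, y 0, 58 mm high. The upright's face is at tool x +91.5 mm and the yaw matches within about 1°. I'm moving over the plate, slightly towards the upright, and then going down.

>>> step_arm --targets '[[0,[1,0,0],0],[0,[1,0,0],0],[0,[0.8,0,0.2],0],[0,[0,0,1],0],[0,[0,0,1],0]]'

```text
time_s: 4.45
position: [0.5677, -0.0347, 0.1509]
tool_rot: [0.0, 0.963, 0.269, 0.0]
force: [0.7, -1.0, -0.5]
width: 0.002
```

>>> step_arm --targets '[[0,[0,0,1],0],[0,[0,0,1],0],[0,[0,0,1],0],[0,[0,0,0.3],0],[0,[0,0,0],0]]'

```text
time_s: 4.95
position: [0.567, -0.0345, 0.0686]
tool_rot: [-0.0, 0.963, 0.269, -0.001]
force: [-1.0, 0.2, 0.2]
width: -0.001
```

Run:
```python
from h import *
o=get_obs();print(o["time_s"],o["position"],o["force"])
I,D=grab_frame("wrist");cv2.imwrite("pics/w3.png",I)
I,D=grab_frame("scene");cv2.imwrite("pics/s3.png",cv2.resize(I[130:310,220:460],(720,540),interpolation=cv2.INTER_CUBIC))
```

```text
4.95 [ 0.56701209 -0.03448564  0.06856272] [-1.03826439  0.17189648  0.22680736]
```

View pics/w3.png

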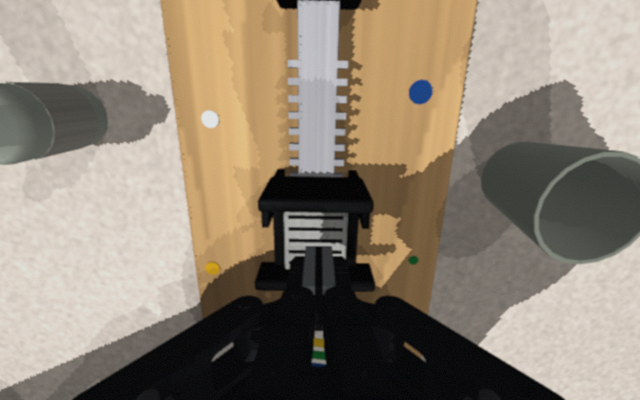

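The shut fingers at (320,255) hang centred across the plate, and the upright at (316,195) is ahead. Next is the press.

>>> step_arm --targets '[[0,[0,0,0.3],0],[0,[0,0,0.25],0],[0,[0,0,0.2],0],[0,[0,0,0],0],[0,[0,0,0],0]]'

```text
time_s: 5.55
position: [0.5675, -0.0338, 0.0502]
tool_rot: [-0.0, 0.963, 0.27, -0.0]
force: [0.3, 0.3, 0.2]
width: -0.001
```

Run:
```python
from h import *
o=get_obs();print(o["time_s"],o["position"],o["force"],o["ft_torque"])
I,D=grab_frame("wrist");a=I[150:330,200:440]
I,D=grab_frame("scene");b=I[150:290,250:440]
cv2.imwrite("pics/b4.png",np.vstack([cv2.resize(a,(400,300),interpolation=cv2.INTER_CUBIC),cv2.resize(b,(400,295),interpolation=cv2.INTER_CUBIC)]))
```

```text
5.55 [ 0.56747264 -0.03379956  0.05021935] [0.26024501 0.29001081 0.2214297 ] [-0.03160095 -0.0226741  -0.01422341]
```

View pics/b4.png

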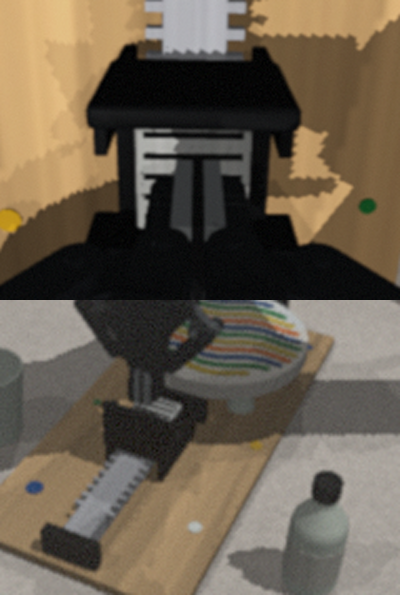

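The fingers are centred over the plate just behind the upright, but there is no reaction force yet. I'll probe down gently.

>>> step_arm --targets '[[0,[0,0,0.08],0],[0,[0,0,0.08],0],[0,[0,0,0],0],[0,[0,0,0],0],[0,[0,0,0],0]]'

```text
time_s: 6.15
position: [0.5675, -0.0338, 0.0463]
tool_rot: [0.0, 0.963, 0.27, 0.0]
force: [0.1, 0.1, 0.7]
width: -0.001
```

```bash
cat > d.py <<'E'
from h import *
o=get_obs();p=o["position"];print(o["time_s"],p,o["force"])
I,D=grab_frame("wrist")
m=camera_model("wrist");K=np.array(m["camera_matrix"]);T=np.array(m["tool_from_camera"])
v,u=np.mgrid[:400,:640]
P=np.stack([(u-K[0,2])/K[0,0]*D,(v-K[1,2])/K[1,1]*D,D],-1)@T[:3,:3].T+T[:3,3]
z=p[2]-P[...,2]
for c in (292,296,300,311,332,340,345):
    print(c,[(r,round(float(P[r,c,0])*1000),round(float(P[r,c,1])*1000),round(float(z[r,c])*1000)) for r in range(180,300,8)])
E
python3 d.py
```

```text
6.15 [ 0.5674758  -0.03383901  0.04628841] [0.10208511 0.08762146 0.70675661]
292 [(180, 28, -17, 13), (188, 30, -15, 38), (196, 30, -13, 53), (204, 30, -12, 64), (212, 30, -11, 77), (220, 28, -11, 81), (228, 24, -11, 82), (236, 8, -14, 58), (244, 4, -14, 58), (252, -1, -14, 59), (260, 7, -12, 82), (268, 7, -11, 89), (276, 7, -11, 96), (284, 7, -10, 101), (292, 14, -9, 116)]
296 [(180, 28, -14, 12), (188, 30, -12, 39), (196, 30, -11, 53), (204, 30, -10, 66), (212, 30, -10, 76), (220, 28, -9, 82), (228, 24, -9, 81), (236, 8, -11, 58), (244, 3, -12, 56), (252, -1, -12, 58), (260, 8, -10, 83), (268, 7, -9, 89), (276, 6, -9, 94), (284, 8, -8, 102), (292, 14, -7, 117)]
300 [(180, 34, -10, 34), (188, 30, -10, 38), (196, 30, -9, 52), (204, 30, -8, 66), (212, 31, -8, 78), (220, 28, -7, 82), (228, 24, -8, 82), (236, 8, -9, 57), (244, 4, -9, 58), (252, -1, -9, 58), (260, 7, -8, 82), (268, 7, -7, 89), (276, 7, -7, 95), (284, 8, -7, 102), (292, 14, -6, 116)]
311 [(180, 34, -3, 33), (188, 30, -3, 37), (196, 30, -3, 52), (204, 30, -3, 65), (212, 30, -2, 77), (220, 28, -2, 82), (228, 25, -2, 83), (
[... 298 characters left out ...]
, (244, 3, 9, 58), (252, 11, 8, 81), (260, 11, 7, 88), (268, 11, 7, 95), (276, 12, 7, 102), (284, 11, 6, 107), (292, 13, 6, 114)]
340 [(180, 28, 16, 12), (188, 30, 14, 37), (196, 30, 13, 51), (204, 29, 12, 64), (212, 30, 11, 76), (220, 28, 11, 82), (228, 24, 11, 82), (236, 8, 13, 58), (244, 3, 13, 58), (252, -1, 13, 58), (260, 7, 11, 82), (268, 7, 11, 89), (276, 7, 11, 96), (284, 7, 10, 101), (292, 14, 9, 116)]
345 [(180, 27, 19, 11), (188, 30, 17, 38), (196, 30, 16, 51), (204, 29, 15, 64), (212, 30, 14, 76), (220, 28, 13, 82), (228, 25, 13, 83), (236, 9, 16, 59), (244, 3, 16, 58), (252, -1, 16, 58), (260, 8, 14, 83), (268, 7, 13, 89), (276, 8, 13, 96), (284, 8, 12, 102), (292, 13, 11, 115)]
```

Wrist depth still puts the plate at 58 mm. The finger ends sit around z ≈ 75–80 mm, so they end well behind the reported TCP. I'll descend in small steps, guided by force.

>>> step_arm --targets '[[0,[0,0,0.2],0],[0,[0,0,0.2],0],[0,[0,0,0],0],[0,[0,0,0],0],[0,[0,0,0],0]]'

```text
time_s: 6.7
position: [0.5675, -0.0338, 0.0363]
tool_rot: [0.0, 0.963, 0.27, 0.0]
force: [-0.4, 0.7, 0.3]
width: 0.003
```

```bash
sed -i 's/for c in (.*)/for c in (300,309,313,328,333)/;s/range(180,300,8)/range(216,276,4)/;$a cv2.imwrite("pics/w5.png",cv2.resize(I[150:330,200:440],(720,540),interpolation=cv2.INTER_CUBIC))' d.py; sed -i 's/)):$/):/' d.py; python3 d.py
```

```text
6.7 [ 0.56753434 -0.03384339  0.03631753] [-0.40717985  0.70412696  0.26699423]
300 [(216, 30, -7, 70), (220, 30, -7, 76), (224, 30, -7, 79), (228, 29, -7, 82), (232, 27, -7, 82), (236, 25, -7, 83), (240, 23, -7, 81), (244, 9, -9, 59), (248, 6, -9, 58), (252, 3, -9, 57), (256, 7, -8, 68), (260, 7, -8, 72), (264, 8, -8, 77), (268, 7, -7, 79), (272, 7, -7, 82)]
309 [(216, 30, -3, 71), (220, 30, -3, 76), (224, 30, -3, 81), (228, 28, -3, 81), (232, 27, -3, 82), (236, 25, -3, 82), (240, 23, -3, 81), (244, 9, -4, 58), (248, 11, -4, 67), (252, 12, -3, 72), (256, 12, -3, 75), (260, 11, -3, 79), (264, 12, -3, 83), (268, 11, -3, 85), (272, 11, -3, 88)]
313 [(216, 30, -1, 71), (220, 30, -1, 75), (224, 30, -1, 80), (228, 29, -1, 82), (232, 27, -1, 82), (236, 25, -1, 82), (240, 23, -1, 82), (244, 8, -2, 58), (248, 11, -2, 66), (252, 11, -2, 70), (256, 11, -2, 75), (260, 11, -1, 78), (264, 11, -1, 82), (268, 12, -1, 87), (272, 11, -1, 89)]
328 [(216, 29, 5, 70), (220, 30, 5, 75), (224, 29, 5, 79), (228, 29, 5, 82), (232, 27, 5, 82), (236, 25, 5, 82), (240, 23, 5, 81), (244, 9, 6, 59), (248, 12, 6, 68), (252, 12, 6, 72), (256, 11, 6, 75), (260, 11, 5, 79), (264, 11, 5, 82), (268, 11, 5, 85), (272, 12, 5, 89)]
333 [(216, 30, 8, 71), (220, 29, 8, 75), (224, 30, 7, 80), (228, 29, 7, 82), (232, 27, 7, 81), (236, 24, 7, 81), (240, 23, 7, 82), (244, 9, 9, 59), (248, 6, 9, 58), (252, 4, 9, 58), (256, 7, 8, 68), (260, 7, 8, 72), (264, 11, 8, 82), (268, 11, 7, 86), (272, 11, 7, 89)]
```

The tips are at about 65 mm, 29 mm behind the TCP. That leaves about 7 mm to the plate and 12 mm to the upright.

>>> step_arm --targets '[[0,[0,0,0.2],0],[0,[0,0,0.16],0],[0,[0,0,0.08],0],[0,[0,0,0],0],[0,[0,0,0],0]]'

```text
time_s: 7.25
position: [0.568, -0.034, 0.0257]
tool_rot: [0.0, 0.963, 0.269, 0.001]
force: [-0.4, 0.3, 5.5]
width: 0.0
```

The force is 5.5 N, so the plate is about 5 mm down. A little more.

>>> step_arm --targets '[[0,[0,0,0.08],0],[0,[0,0,0.04],0],[0,[0,0,0],0],[0,[0,0,0],0],[0,[0,0,0],0]]'

```text
time_s: 7.75
position: [0.5681, -0.034, 0.0232]
tool_rot: [0.0, 0.963, 0.27, 0.001]
force: [-1.0, 1.2, 10.0]
width: 0.001
```

```bash
sed -i 's/range(216,276,4)/range(236,264,4)/;s/(300,309,313,328,333)/(290,297,309,345)/' d.py; python3 d.py
```

```text
7.75 [ 0.56813483 -0.0339514   0.02322086] [-0.96971901  1.22821637 10.04004434]
290 [(236, 29, -10, 78), (240, 29, -10, 80), (244, 28, -10, 82), (248, 26, -10, 82), (252, 24, -10, 81), (256, 22, -10, 80), (260, 1, -14, 48)]
297 [(236, 30, -8, 79), (240, 29, -7, 80), (244, 28, -7, 82), (248, 26, -7, 82), (252, 25, -7, 82), (256, 22, -8, 81), (260, 7, -9, 58)]
309 [(236, 29, -3, 78), (240, 29, -3, 80), (244, 28, -3, 82), (248, 26, -3, 81), (252, 24, -3, 81), (256, 23, -3, 82), (260, 12, -3, 67)]
345 [(236, 29, 12, 78), (240, 29, 11, 81), (244, 28, 11, 82), (248, 27, 11, 83), (252, 25, 11, 82), (256, 22, 12, 81), (260, 7, 14, 59)]
```

View pics/w5.png

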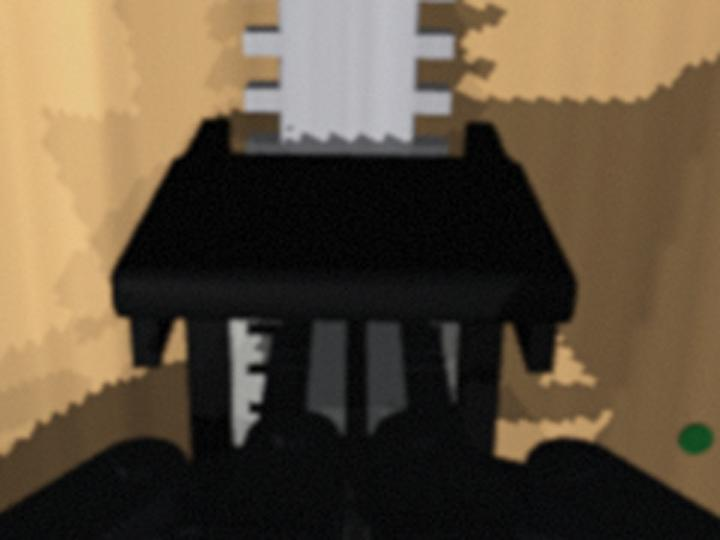

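The plate measures 48 mm, fully down at 10 N, with the fingers on it. Now I push along +x, watching the force.

>>> step_arm --targets '[[0,[0.25,0,0],0],[0,[0.25,0,0],0],[0,[0.25,0,0],0],[0,[0.25,0,0],0],[0,[0.25,0,0],0]]'

```text
time_s: 8.3
position: [0.595, -0.0181, 0.0232]
tool_rot: [0.001, 0.963, 0.27, 0.001]
force: [-1.2, -3.0, 9.9]
width: -0.003
```

>>> step_arm --targets '[[0,[0.3,0,0],0],[0,[0.3,0,0],0],[0,[0.3,0,0],0],[0,[0.3,0,0],0],[0,[0.3,0,0],0]]'

```text
time_s: 8.8
position: [0.6273, 0.001, 0.0232]
tool_rot: [0.001, 0.963, 0.27, 0.001]
force: [-0.5, -4.1, 7.5]
width: -0.003
```

Sliding at about 3 N with the plate still down. Continuing, with a slight lateral ease.

>>> step_arm --targets '[[0,[0.3,0.02,0],0],[0,[0.3,0.02,0],0],[0,[0.3,0.02,0],0],[0,[0.3,0,0],0],[0,[0.2,0,0],0]]'

```text
time_s: 9.3
position: [0.6569, 0.0182, 0.0231]
tool_rot: [0.001, 0.963, 0.27, -0.001]
force: [-9.7, -5.9, 14.0]
width: -0.0
```

Run:
```python
from h import *
o=get_obs();print(o["time_s"],o["position"],o["force"])
I,D=grab_frame("top");cv2.imwrite("pics/t6.png",cv2.resize(I[110:350,220:460],(560,560),interpolation=cv2.INTER_CUBIC))
I,D=grab_frame("wrist");cv2.imwrite("pics/w6.png",I)
```

```text
9.3 [0.65687749 0.0181833  0.02313583] [-9.70328558 -5.89610666 14.04585451]
```

View pics/w6.png

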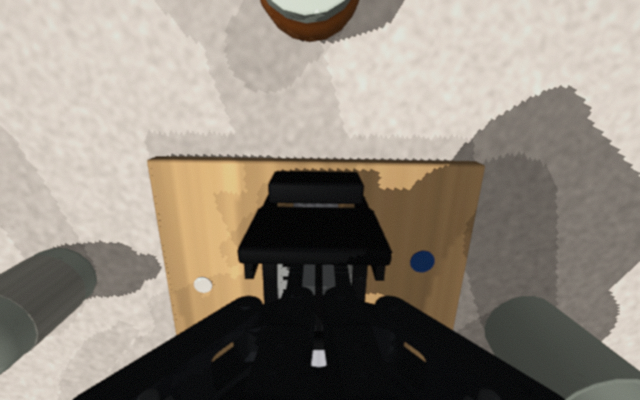

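The upright has come right up to the end stop at about (317,190), and the force along the bar has risen to 11 N. A small extra push and a hold will confirm it.

>>> step_arm --targets '[[0,[0.08,0,0],0],[0,[0,0,0],0],[0,[0,0,0],0],[0,[0,0,0],0],[0,[0,0,0],0]]'

```text
time_s: 9.9
position: [0.6581, 0.0189, 0.0232]
tool_rot: [0.001, 0.963, 0.27, -0.001]
force: [-7.1, -3.4, 12.3]
width: 0.001
```

>>> step_arm --targets '[[0,[0.12,0,0],0],[0,[0.12,0,0],0],[0,[0,0,0],0],[0,[0,0,0],0],[0,[0,0,0],0]]'

```text
time_s: 10.4
position: [0.6629, 0.0217, 0.0231]
tool_rot: [0.001, 0.963, 0.269, -0.001]
force: [-8.5, -5.6, 12.5]
width: -0.002
```

```bash
sed -i 's/for c in (.*)/for c in (290,318,345)/;s/range([0-9,]*)/range(172,262,6)/' d.py; sed -i 's/)):$/):/' d.py; python3 d.py
```

```text
10.4 [0.66291553 0.02174873 0.02310895] [-8.46394738 -5.6039295  12.48197667]
290 [(172, 39, -16, 11), (178, 35, -16, 12), (184, 34, -15, 20), (190, 34, -14, 30), (196, 33, -14, 37), (202, 30, -14, 39), (208, 26, -14, 38), (214, 23, -14, 38), (220, 20, -14, 39), (226, 19, -13, 45), (232, 20, -13, 54), (238, 19, -12, 59), (244, 20, -12, 66), (250, 20, -11, 71), (256, 19, -11, 75)]
318 [(172, 39, 1, 11), (178, 35, 1, 12), (184, 33, 1, 18), (190, 33, 1, 29), (196, 33, 1, 38), (202, 29, 1, 38), (208, 26, 1, 38), (214, 23, 1, 38), (220, 20, 1, 39), (226, 20, 1, 47), (232, 19, 1, 53), (238, 19, 1, 59), (244, 19, 1, 65), (250, 19, 1, 71), (256, 20, 1, 77)]
345 [(172, 38, 17, 8), (178, 35, 17, 12), (184, 33, 17, 17), (190, 33, 16, 28), (196, 33, 15, 38), (202, 30, 15, 38), (208, 26, 15, 37), (214, 22, 15, 37), (220, 20, 15, 39), (226, 19, 15, 45), (232, 19, 14, 52), (238, 19, 13, 59), (244, 19, 13, 64), (250, 19, 13, 71), (256, 19, 12, 75)]
```

The end stop's inner face is at tool x ≈ 21 mm and the upright's back is at 19.5 mm, so it is essentially at the stop. One last push.

>>> step_arm --targets '[[0,[0.12,0,0],0],[0,[0.1,0,0],0],[0,[0,0,0],0],[0,[0,0,0],0],[0,[0,0,0],0]]'

```text
time_s: 10.95
position: [0.6626, 0.0217, 0.0231]
tool_rot: [0.001, 0.963, 0.269, -0.009]
force: [-41.2, -20.0, 28.3]
width: -0.0
```

It is hard against the stop: no movement at 46 N. I'll relax the push, then lift straight up so the ratchet locks.

>>> step_arm --targets '[[0,[-0.16,0,0],0],[0,[0,0,0],0],[0,[0,0,-0.3],0],[0,[0,0,-0.4],0],[0,[0,0,-0.6],0]]'

```text
time_s: 11.45
position: [0.6621, 0.0232, 0.052]
tool_rot: [-0.001, 0.963, 0.269, -0.004]
force: [-6.0, -2.9, -4.1]
width: 0.001
```

>>> step_arm --targets '[[0,[0,0,-1],0],[0,[0,0,-1],0],[0,[0,0,-1],0],[0,[0,0,-1],0],[0,[0,0,-1],0]]'

```text
time_s: 11.95
position: [0.6647, 0.0237, 0.1801]
tool_rot: [-0.0, 0.963, 0.27, -0.001]
force: [0.8, 0.2, -0.8]
width: 0.001
```

>>> step_arm --targets '[[0,[-1,0,0],0],[0,[-1,0,0],0],[0,[-1,0,0],0],[0,[0,0,0],0],[0,[0,0,0],0]]'

```text
time_s: 12.45
position: [0.6009, -0.0153, 0.1796]
tool_rot: [-0.0, 0.963, 0.269, -0.0]
force: [0.1, -0.0, 0.3]
width: 0.001
```

```bash
python3 wr.py pics/w7.png
python3 - <<'E'
from h import *
print(get_obs()["force"])
for c in("scene","top"):
    I,D=grab_frame(c);P=cloud(c,D)
    for n in("canvas","paint_bottle","pour_cup","pigment_jar"):
        for b in boxes_of(c,n)[:1]:
            l,t,ww,h=b["extent"];print(c,n,np.round(b["extent"]),P[int(t+h/2),int(l+ww/2)].round(3))
E
```

```text
12.45 [ 0.60093224 -0.01531296  0.17960932]
upright [101 138  40  39 886] [ 0.0308 -0.1681  0.0989] min [ 0.0111 -0.1897  0.0897] max [ 0.0455 -0.1577  0.1056] ((29.434736251831055, -171.78919982910156), (27.998870849609375, 35.44428634643555), 71.90519714355469)
upright [279  81  77  11 787] [ 0.0878 -0.0002  0.098 ] min [ 0.084  -0.0309  0.0955] max [0.0917 0.0307 0.1011] ((87.87307739257812, -0.07513999938964844), (7.65120792388916, 61.619285583496094), 0.002416473813354969)
mid [ 295   98   45   50 2150] [ 0.0565 -0.0007  0.1216] min [ 0.0343 -0.0207  0.1187] max [0.0781 0.0196 0.125 ] ((55.85968017578125, -0.46231651306152344), (43.71198654174805, 39.77914810180664), 1.250609040260315)
mid [274 153  85  12 913] [ 0.0241 -0.0012  0.1189] min [ 0.0184 -0.0406  0.1155] max [0.0286 0.0381 0.1264] ((23.169902801513672, -1.2264442443847656), (9.98305606842041, 78.6948471069336), 0.9543922543525696)
release_top 0.85 [294.  96.  44.  52.] [ 0.05824966 -0.00200607  0.1219814 ] 0.05762791859711308
jaw 0.67 [276.  83.  82.  82.] [ 0.05656295 -0.00019     0.12109329] 0.058516035527098276
canvas 0.56 [250. 270. 123.  99.] [ 0.00369604 -0.00138613 -0.0721888 ] 0.25179812413135827
[ 0.83604015  0.16755043 -0.72985357]
scene canvas [313. 145.  82.  52.] [ 0.445 -0.092  0.055]
scene paint_bottle [381. 228.  36.  62.] [0.548 0.159 0.074]
scene pour_cup [225. 172.  34.  48.] [ 0.681 -0.127  0.064]
scene pigment_jar [232. 289.  38.  53.] [0.775 0.112 0.054]
top canvas [370. 234.  53.  89.] [ 0.421 -0.141  0.056]
top paint_bottle [234. 210.   9.  21.] [0.534 0.15  0.108]
top pigment_jar [264.  93.   2.   9.] [0.78  0.11  0.055]
```

View pics/w7.png

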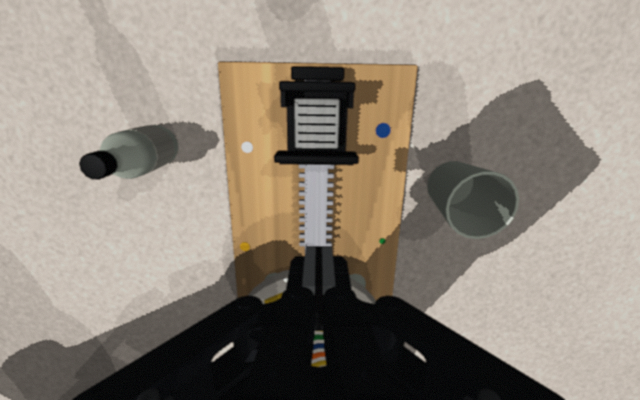

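```bash
python3 -c "
from bench import *
print(finish_job())"
```

```text
the job is handed in; nothing more can be done
None
```

I opened the canvas holder and handed the job in at about 12.5 s of robot time. I pressed the release plate fully down with the shut fingers, pushed the jaw back to the end stop, then lifted off so the ratchet locks. No verdict was reported.

**Jaw at the end:**
- The plate measured 48 mm high when pressed, which is fully down, with about 10 N on it.
- At the end stop the push rose to about 46 N without any further movement.
- The jaw travelled about 100 mm. After the lift its back plate was where the push had left it, about 1.5 mm from the stop by the depth image, and the release plate was back up at 58 mm.
- The jaw's own joint value could not be read. That it is at the end of its travel rests on the force and the images.

**Canvas, bottle, cup and jar:** the scene camera shows all four where they were, within a few millimetres of detector noise. In the last top view, the canvas and bottle boxes were too cut off to compare, the jar box was only a sliver and the cup was not found, so I relied on the scene and wrist pictures. The robot is clear of everything and reads about 1 N.

**Disagreement with the description:** the shut fingertips end about 29 mm behind the reported tool point. My first descent therefore met no resistance, and I finished it by wrist depth and force instead.

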